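# Unlatch the bar of a file rack and take out the flat files

### The arm

A 7-joint arm with a two-finger parallel gripper is mounted at the origin on the work surface. World frame = base frame: x ahead of the robot, y to its left, z up, the work surface at z = 0. Lengths are in m, angles in rad, forces in N, time in s.
With the tool pointing down it reaches from about 0.35 to 0.9 m from the base axis. Payload 8.1 kg.
Tool frame: the origin (TCP) lies between the finger pads; the fingertips stand 17 mm ahead of it and the grasp point (between the pads) lies 2 mm behind it; z points along the fingers, y is the line along which they close (so a half turn about z gives the same grasp; the last joint's range is limited). The gripper opens to 92 mm and grips with 3 to 60 N. Pads are 19 mm wide; open, the fingers measure 130 mm over their backs; the gripper's body (75 mm by 190 mm) begins 47 mm behind the grasp point.
Start: joints at [-1.286, 0.434, 0.025, 1.573, -0.012, 1.134, -0.075], TCP at [0.236, 0.579, 0.244] pointing down, gripper open.
Joint ranges: [-2.62, 2.62], [-0.44, 2.09], [-1.27, 1.32], [0.08, 2.57], [-1.32, 4.46], [0.12, 2], [-2.74, 2.74]. Speed limits (rad/s): [2.22, 2.22, 3.01, 3.01, 3.14, 3.14, 3.14].

### API

Orientations are given as a rotation vector (axis times angle).
In Python, from cell import observe, get_image, calibration, sign_off, look_for, regions_of, landmark_of gives the robot as it stands.
- The arm moves only by the tool jog_arm, never from a script. Its argument "plan" is a list of rows, each an object with "offset": the shift along the tool's x, y, z normalised to -1 to 1, where 1 is 0.15 m, a list of three; "twist": the turn, a rotation vector about the tool's x, y, z normalised to -1 to 1, where 1 is 2 pi rad, a list of three; "fingers": the gripper command: -1 is shut, 1 is fully open, values between are in proportion. In form: [{"offset": [x, y, z], "twist": [ax, ay, az], "fingers": fingers}, ...]. A call has 1 to 20 rows; each row is the pose to reach, as a shift and turn from the pose commanded when the call began, along the tool's axes at that moment, turning the shorter way round; what a row does not reach only later rows make up. A row lasts 1/8 s, in which the tool goes at most 62.5 mm and 10.7 degrees, less where a joint would pass 70% of its speed; a pose out of reach is approached as far as the arm can. A call with a number of a shift or a turn outside -1 to 1 is refused whole. A call with a gripper value outside its range is refused whole. The fingers move at their own pace and stop on an object; "newtons" is the grip in N (left out, the last holds). Time passes only in rows, so rows that repeat a pose let the fingers close. It gives the time, the measured TCP pose, the force, the opening and the grip force at its end, in the units of the state.
- observe(): the state, without advancing time (a new reading comes with each control period).
- get_image(name): name is "side" or "top" or "wrist"; returns the picture (400x640x3 uint8, red, green, blue); there is no depth.
- calibration(name): a dict with "fov_y" (degrees; the focal length in pixels is half the picture's height over the tangent of half this angle, whatever the lens; pixels are square), "cx", "cy" (the principal point, pixels), "position" and "attitude" of the camera in the world. Camera axes: x right, y down, z forward; pixel columns grow to the right and rows downward; lengths in m; the calibration is good to about 2 mm. A picture is of the moment at which its call begins: read the wrist's pose just before it. calibration takes no time and is no camera call; for the wrist camera it gives the pose at the moment of the call.
- sign_off(): hands the job in; it is judged then, once.
Trained networks look in the newest picture that a camera, given by its name, has taken for a name from the list of things; names that differ only in an ending like _2 or _b are one class to them, and where a whole thing is asked for, a point or a joint stands for the part that bears it (a point fixed in the world has none). Each returns a list of dicts, best first, with "conf" (0 to 1); they miss things now and then, are a little off and sometimes report something else, mostly with a low value. They report only what shows in the picture. A call takes as long as a camera call. They do not tell look-alikes from the thing itself.
- look_for(thing, camera): "box" ([left, top, width, height] as shares, 0 to 1, of the picture: columns of its width, rows of its height, round what is visible of it).
- regions_of(thing, camera): "region" (400x640 bool, what is visible of it) and "box" ([left, top, width, height] as shares, 0 to 1, of the picture: columns of its width, rows of its height, round what is visible of it).
- landmark_of(thing, camera): "at" ([row, column] as shares, 0 to 1, of the picture: columns of its width, rows of its height: a listed point, or the origin of a listed thing).
The state is a dict: "clock": time; "joints": joint angles; "dq": joint speeds; "joint_efforts": joint torques, N m; "position": TCP position; "ee_rot": TCP orientation; "force": force on the tool from outside, world axes, zero at the start; "ft_torque": the same for the moment, N m; "width": opening from 0.0 (shut) to 1.0 (fully open); "gripper_force": force on a finger pad.
Only numpy, scipy, OpenCV 4.12 (cv2) and the standard library are available. Lean on these libraries where they do the work, as an engineer would, in place of code of your own. Each camera call takes 0.05 s, during which the arm holds its last target. There are 200 camera calls.

### The job

Swing the lamp arm clear of the file rack, then free the retaining bar without forcing it (press it down against its spring plungers, draw it out from under the hooks towards the handle ends of the files until it stops, lift it out) and lay it on the rubber mat. Then take the two flat, broad-bladed files out of the rack and lay them on the mat too, beside the bar and not on top of anything. Put things down rather than dropping them, leave the thin round file in its place, and do not disturb the oil can, the screw jar or the screwdriver.

Things in the scene. Friction and masses are not known exactly. Their poses are not given: they have to be found in the camera images.
- rack: Fixed plywood file rack, base 260 (x) by 330 (y) by 12 mm. Origin: centre of its underside, on the bench. x points from the files' handles to their blade tips (away from the robot at yaw 0), y left, z up. Three files lie along x at y = -75, 0, +75, axes at z = 41, handles in notches at x = -105, blades at x = +95. From x = -95 to -20 the space beside the handles is free down to the base.
- bracket_left (a point): Left steel bracket at the rack's y = +130 (10 thick in y): a slot with floor at z = 50. Point: on the floor, mid-mouth (rack x = 21). The mouth, open upwards, is 25 long in x: from the front wall (x = 8.5, reaches z = 75) to the hook's tip (x = 33.5). Behind it the hook lip (underside z = 72.5, top 80.5) runs to x = 69.5; back wall face x = 61.5. Axes as the rack's.
- bracket_right (a point): Right bracket, the same at y = -130. Each hook's tip has a tooth pointing down (x = 33.5 to 38.5, lower edge z = 66). The bar rests behind the teeth on one spring plunger per bracket, underside z = 59, top 71. Pressed down 5 mm or more (at most 9) it passes under the teeth, goes 31 mm to -x to the front walls and lifts out. Springs: 3 N each at rest, 5.7 N fully down; they let go after 17 mm.
- bar_handle (a point): Centre of the retaining bar's wooden handle. Loose aluminium bar 290 long, 20 wide, 12 high, about 0.22 kg, lying across the files in the two brackets; on its middle stands the handle, 60 along the bar, 16 thick, 34 high. The point is half-way up the handle, 29 mm above the bar's underside, 17 above the bar's top. x is across the bar (the rack's x at the start), y along it, z up.
- lamp_arm (a joint): Angle of the lamp arm about its post, rad; grows anticlockwise from above, range -0.3 to 1.9. At 0 it points 105 degrees anticlockwise from the rack's x, its head over the bar's handle; at 1.31 it points along the rack's -x, beside the rack; clear from about there on. Stays where left (friction 0.12 N m). Steel bar 12 mm square, its middle 245 mm above the bench.
- lamp_hinge (a point): The lamp arm's vertical hinge axis, on top of the post at the rack's x = +100, y = -200 mm, 245 mm above the bench.
- lamp_knob (a point): Middle of the black upright grip on the lamp's head, 210 mm from the hinge: 20 mm in diameter, free from 251 to 297 mm above the bench (point at 276). Under it hangs the lamp shade, 68 mm wide, rim 190 mm above the bench.
- flat_file_1_handle (a point): First flat file: wooden handle 100 long, 24 wide, 22 high; steel blade 140 long, 24 wide, 6 thick; about 0.16 kg, balanced near the ferrule where handle meets blade. It lies level in one of the rack's three places. The point is on the handle's centre line, half-way up, 30 mm from the ferrule: a good place to grip. x runs from handle to blade tip, z up.
- flat_file_2_handle (a point): Second flat file: wooden handle 100 long, 24 wide, 22 high; steel blade 140 long, 24 wide, 6 thick; about 0.16 kg, balanced near the ferrule where handle meets blade. It lies level in one of the rack's three places. The point is on the handle's centre line, half-way up, 30 mm from the ferrule: a good place to grip. x runs from handle to blade tip, z up.
- round_file_handle (a point): The round file, to be left in the rack: same handle, but a thin round blade 8 mm in diameter and 140 long. Point and axes as for the flat files.
- mat: Fixed black rubber mat on the bench to the left of the rack, 340 (x) by 250 (y) by 4 mm thick. Origin: centre of its underside; its top is at z = 4 mm.
- oil_can: Bystander: grey can 52 mm in diameter, 110 high, standing to the right of the rack. Origin: centre of its underside.
- screw_jar: Bystander: glass jar 64 mm in diameter, 85 high, to the right of the rack. Origin: centre of its underside.
- screwdriver: Bystander: screwdriver lying to the right of the rack. Origin on its underside near its middle.
Not all that is in view belongs to the job. What is shaped like the part that bears flat_file_2_handle but green is not meant. Leave any blue look-alike of the part that bears flat_file_1_handle alone.

How it is judged:
On the way, in this order (a step that is already met when the one before it is completed fails the run):
1. the lamp arm is swung clear of the rack (joint above 1.2 rad) (value of joint lamp_arm above 1.2 rad), for 0.2 s.
2. the bar is out of its brackets and laid on the mat, with both flat files still in the rack (x of bar_handle in the frame of mat between -0.15 and 0.15 m and y of bar_handle in the frame of mat between -0.13 and 0.13 m and z of bar_handle in the frame of mat below 0.045 m and distance of each of flat_file_1_handle, flat_file_2_handle from where it was at the start of the episode below 0.06 m), for 0.2 s.
At the end, for the whole second after the job is handed in: Lamp arm above 1.2 rad; on the mat, at rest: bar (handle point within 150 x 130 mm of the mat's centre, under 45 mm up) and both flat files (handle points within 170 x 130 mm, under 32 mm up, level within 18 degrees); round file within 20 mm of its start (value of joint lamp_arm above 1.2 rad and x of bar_handle in the frame of mat between -0.15 and 0.15 m and y of bar_handle in the frame of mat between -0.13 and 0.13 m and z of bar_handle in the frame of mat below 0.045 m and linear speed of each of bar, flat_file_1, flat_file_2 below 0.02 m/s and x of flat_file_1_handle in the frame of mat between -0.17 and 0.17 m and y of flat_file_1_handle in the frame of mat between -0.13 and 0.13 m and z of each of flat_file_1_handle, flat_file_2_handle in the frame of mat below 0.032 m and angle between flat_file_1_handle's own x axis and vertical between 1.25 and 1.89 rad and x of flat_file_2_handle in the frame of mat between -0.17 and 0.17 m and y of flat_file_2_handle in the frame of mat between -0.13 and 0.13 m and angle between flat_file_2_handle's own x axis and vertical between 1.25 and 1.89 rad and distance of round_file_handle from where it was at the start of the episode below 0.02 m); the robot touches nothing.
It fails at once if a bystander (oil can, screw jar, screwdriver) is pushed more than 30 mm from its place (distance of any of oil_can, screw_jar, screwdriver from where it was at the start of the episode above 0.03 m).
It fails at once if the round file is pulled more than 40 mm out of its place (distance of round_file_handle from where it was at the start of the episode above 0.04 m).
It fails at once if the bar is forced: more than 80 N between it and the rack (contact force between bar and rack above 80 N).
It fails at once if the bar or a flat file is dropped (free of the fingers at over 0.7 m/s) ((contact force between bar and the fingers below 0.05 N and linear speed of bar above 0.7 m/s) or (contact force between flat_file_1 and the fingers below 0.05 N and linear speed of flat_file_1 above 0.7 m/s) or (contact force between flat_file_2 and the fingers below 0.05 N and linear speed of flat_file_2 above 0.7 m/s)).
It also fails if it takes over 72 s, if anything falls off the work surface, if the arm or the gripper's body presses on something with over 40 N, if the wrist force passes 120 N, or if a joint passes its speed limit or range.

## Working session

There is one attempt and no reset: what is moved stays moved. The work goes in short steps, Python scripts to look and compute and a tool call to move; the robot and the scene stay as the last step left them, time stands still between calls to the robot, and variables do not carry over. Pictures are saved under pics/ and viewed, at most 10 in all, crops included, and the job is handed in when it is done.

Besides the shell and the picture viewer there is one more tool, called after "Call:" as a command line: name --argument value ..., lists and objects as JSON in quotes. jog_arm: Moves the arm, as the interface text tells. Scaled input: -1 to 1 covers 0.15 m each way for a shift and 2 pi rad each way for a turn. Its arguments: {"type":"object","properties":{"plan":{"type":"array","items":{"type":"object","properties":{"offset":{"type":"array","items":{"type":"number","minimum":-1,"maximum":1}},"twist":{"type":"array","items":{"type":"number","minimum":-1,"maximum":1}},"fingers":{"type":"number"}}}},"newtons":{"type":"number"}},"required":["plan"]}

```bash
mkdir -p pics
cat > h.py <<'E'
import numpy as np, cv2
from cell import *
from scipy.spatial.transform import Rotation as R
def cam(n):
    c=calibration(n); f=200/np.tan(np.radians(c['fov_y'])/2); return c,f
def att(a):
    a=np.array(a,float)
    return a if a.shape==(3,3) else (R.from_rotvec(a).as_matrix() if a.size==3 else R.from_quat(a).as_matrix())
def ray(n,u,v):
    c,f=cam(n); return np.array(c['position']),att(c['attitude'])@np.array([(u-c['cx'])/f,(v-c['cy'])/f,1])
def atz(n,u,v,z):
    p,d=ray(n,u,v); return p+d*(z-p[2])/d[2]
def proj(n,P):
    c,f=cam(n); q=att(c['attitude']).T@(np.array(P)-np.array(c['position'])); return f*q[0]/q[2]+c['cx'],f*q[1]/q[2]+c['cy']
def lm(t,n): return [(round(d['at'][1]*640,1),round(d['at'][0]*400,1),round(d['conf'],2)) for d in landmark_of(t,n)]
def save(n,name,crop=None,s=1):
    im=get_image(n)[:,:,::-1]
    if crop: x0,y0,x1,y1=crop; im=im[y0:y1,x0:x1]
    cv2.imwrite('pics/'+name,cv2.resize(im,None,fx=s,fy=s,interpolation=cv2.INTER_CUBIC))
E
python3 - <<'E'
from h import *
print({k:v for k,v in observe().items()})
for n in('top','side'):
    print(n,calibration(n)); save(n,n+'0.png')
    for t in ['rack','bracket_left','bracket_right','bar_handle','lamp_hinge','lamp_knob','flat_file_1_handle','round_file_handle','mat','oil_can','screw_jar','screwdriver']:
        print(t,lm(t,n))
E
```

```text
{'clock': 0.0, 'joints': array([-1.2855785 ,  0.43521982,  0.02500784,  1.57413432, -0.01160983,
        1.13398035, -0.07507923]), 'dq': array([-7.28633449e-05, -1.32174180e-05,  8.13880370e-04,  5.42158761e-04,
        5.11974266e-04, -4.00787872e-04, -8.95174565e-04]), 'joint_efforts': array([ 7.37540031e-04, -6.67849302e+01,  9.85478573e-01, -3.14454246e+01,
       -6.05546334e-02,  4.30577353e-02,  1.70565631e-04]), 'position': array([0.23623498, 0.57809597, 0.24293292]), 'ee_rot': array([-6.05472950e-01, -3.08253202e+00,  2.49529145e-03]), 'force': array([ 0.73508267,  0.28063977, -0.51441626]), 'ft_torque': array([-0.01905677, -0.03160086, -0.03568011]), 'gripper_force': 0.0, 'width': 0.9959841130392995}
top {'fov_y': 54.029013637063585, 'cx': 320.0724447850143, 'cy': 197.07053805303107, 'position': array([ 0.34616396, -0.07448284,  1.46807009]), 'attitude': array([-2.17211191,  2.1737661 , -0.10130497])}
rack [(313.6, 173.3, 0.76), (275.5, 172.8, 0.22)]
bracket_left [(277.0, 168.2, 0.92)]
bracket_right [(346.1, 165.2, 0.81)]
bar_handle [(312.7, 160.1, 0.86), (311.7, 173.1, 0.
[... 436 characters left out ...]
072680565, 'cx': 324.4887380202034, 'cy': 191.80562455001737, 'position': array([ 0.11343498, -0.8571644 ,  1.06852409]), 'attitude': array([-2.33391001,  0.46319476, -0.20785326])}
rack [(356.2, 216.0, 0.68)]
bracket_left [(338.3, 180.3, 0.74)]
bracket_right [(378.1, 231.2, 0.91)]
bar_handle [(369.9, 192.2, 0.74)]
lamp_hinge [(430.1, 191.8, 0.72)]
lamp_knob [(371.6, 146.2, 0.6), (330.2, 198.8, 0.42)]
flat_file_1_handle [(221.7, 170.1, 0.9), (337.7, 212.7, 0.62)]
round_file_handle [(329.2, 198.6, 0.61)]
mat [(295.4, 150.5, 0.56)]
oil_can [(372.7, 312.7, 0.68), (337.1, 215.4, 0.34), (368.7, 194.8, 0.27)]
screw_jar [(432.0, 323.8, 0.89), (298.0, 149.8, 0.55)]
screwdriver [(343.9, 366.0, 0.58)]
```

Run:
```python
from h import *
a=get_image('top')[70:300,150:470,::-1]; cv2.imwrite('pics/t1.png',cv2.resize(a,None,fx=2.5,fy=2.5,interpolation=cv2.INTER_CUBIC))
b=get_image('side')[100:380,190:510,::-1]; cv2.imwrite('pics/s1.png',cv2.resize(b,None,fx=2.1,fy=2.1,interpolation=cv2.INTER_CUBIC))
bl=atz('top',277,168.2,.05);br=atz('top',346.1,165.2,.05);print('br',bl,br,np.linalg.norm(bl-br))
print('br side',atz('side',338.3,180.3,.05),atz('side',378.1,231.2,.05))
print('rack',atz('top',313.6,173.3,0),atz('side',356.2,216,0))
print('bar',atz('top',312.7,160.1,.088),atz('side',369.9,192.2,.088))
print('hinge',atz('top',365.8,125.3,.245),atz('side',430.1,191.8,.245))
print('knob',atz('top',308.9,145,.276),atz('side',371.6,146.2,.276))
print('mat',atz('top',210.3,187.5,0),atz('side',295.4,150.5,0))
for p in [(206.4,265.3),(313.5,186.4),(293.4,187.2)]: print('file',atz('top',*p,.041))
for p in [(221.7,170.1),(337.7,212.7),(329.2,198.6)]: print('file s',atz('side',*p,.041))
for k,p in dict(can=(396.5,198.4),jar=(417,162.7),sd=(427.7,237.4)).items(): print(k,atz('top',*p,0))
print(R.from_rotvec(observe()['ee_rot']).as_matrix())
```

```text
br [0.5859009  0.08394749 0.05      ] [ 0.59678643 -0.16879035  0.05      ] 0.2529721585544998
br side [0.57518137 0.08381579 0.05      ] [ 0.59694208 -0.16240767  0.05      ]
rack [ 0.57473341 -0.04903614  0.        ] [ 0.58396993 -0.04462301  0.        ]
bar [ 0.60857786 -0.04731349  0.088     ] [ 0.62873549 -0.03791143  0.088     ]
hinge [ 0.6909492  -0.21948279  0.245     ] [ 0.69606362 -0.2279711   0.245     ]
knob [ 0.62014177 -0.03921949  0.276     ] [ 0.61769458 -0.03322082  0.276     ]
mat [0.52100468 0.34020925 0.        ] [0.51294298 0.3385398  0.        ]
file [0.23447876 0.33546628 0.041     ]
file [ 0.51986978 -0.04942035  0.041     ]
file [0.51697926 0.02420239 0.041     ]
file s [0.22512253 0.28929421 0.041     ]
file s [ 0.5176017  -0.04130753  0.041     ]
file s [0.51683936 0.02512205 0.041     ]
can [ 0.47920211 -0.36059308  0.        ]
jar [ 0.61498064 -0.44084702  0.        ]
sd [ 0.33335164 -0.47393837  0.        ]
[[-9.25746342e-01  3.78145091e-01  2.89462746e-05]
 [ 3.78145092e-01  9.25746342e-01  1.90831827e-05]
 [-1.95806959e-05  2.86120783e-05 -9.99999999e-01]]
```

View pics/t1.png

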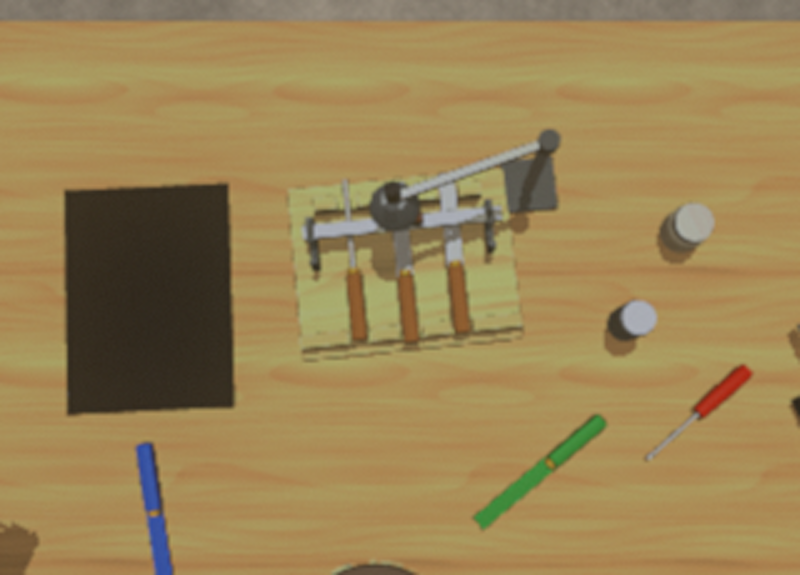

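View pics/s1.png

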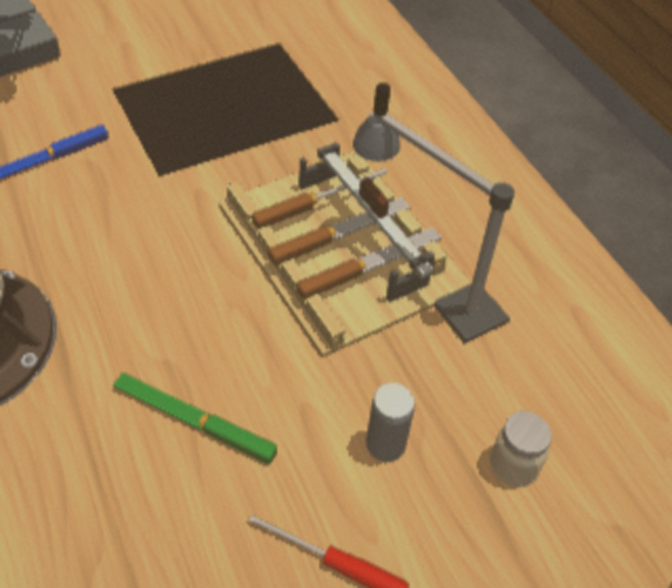

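The top and side crops show three brown-handled files in the rack. The left one, at top-crop (357,300), has a thin blade, so it is the round file. The middle (407,305) and right (458,295) ones have broad blades, so they are the two to take. The blue file (150,500) and green file (540,470) lie outside the rack as look-alikes and stay put. Next I'll fit the rack and mat poses.

```bash
cat > fit.py <<'E'
from h import *
from scipy.optimize import least_squares
obs=[('top',(0,0,0),(313.6,173.3)),('top',(21,130,50),(277,168.2)),('top',(21,-130,50),(346.1,165.2)),('top',(49.5,0,88),(312.7,160.1)),('top',(100,-200,245),(365.8,125.3)),
('side',(0,0,0),(356.2,216)),('side',(21,130,50),(338.3,180.3)),('side',(21,-130,50),(378.1,231.2)),('side',(49.5,0,88),(369.9,192.2)),('side',(100,-200,245),(430.1,191.8))]
def W(p,P): c,s=np.cos(p[2]),np.sin(p[2]); x,y,z=np.array(P)/1000; return np.array([p[0]+c*x-s*y,p[1]+s*x+c*y,z])
E
python3 - <<'E'
from fit import *
fun=lambda p: np.concatenate([np.array(proj(n,W(p,P)))-q for n,P,q in obs])
r=least_squares(fun,[.58,-.047,.07],loss='soft_l1')
p=r.x;print(p,np.degrees(p[2]),np.round(fun(p).reshape(-1,2),1).tolist())
for P in [(49.5,0,88),(100,-200,245),(-35,-75,41),(-35,0,41),(21,130,50),(21,-130,50)]: print(P,W(p,P).round(4))
k=W(p,(100,-200,0))
print('lamp ang now', [np.degrees(np.arctan2(*(atz(n,u,v,.276)-k)[[1,0]]))-np.degrees(p[2])-105 for n,u,v in[('top',308.9,145),('side',371.6,146.2)]])
from cell import *
get_image('top');m=regions_of('mat','top')[0]['region'].astype(np.uint8)
rc=cv2.boxPoints(cv2.minAreaRect(cv2.findNonZero(m)))
q=np.array([atz('top',*c,.004) for c in rc]);print('mat',q.round(3).tolist(),q.mean(0))
E
```

```text
[ 0.57291513 -0.04280631  0.10123261] 5.800201481267517 [[-1.6, 0.5], [-1.3, 1.4], [0.3, -2.7], [-2.7, -3.8], [3.8, -0.5], [-3.3, 0.6], [0.9, -1.3], [4.1, 0.8], [-1.9, 0.5], [-0.4, 1.3]]
(49.5, 0, 88) [ 0.6222 -0.0378  0.088 ]
(100, -200, 245) [ 0.6926 -0.2317  0.245 ]
(-35, -75, 41) [ 0.5457 -0.121   0.041 ]
(-35, 0, 41) [ 0.5381 -0.0463  0.041 ]
(21, 130, 50) [0.5807 0.0887 0.05  ]
(21, -130, 50) [ 0.6069 -0.17    0.05  ]
lamp ang now [np.float64(-0.16537171566663744), np.float64(-0.11777931809089637)]
mat [[0.682, 0.48, 0.004], [0.689, 0.225, 0.004], [0.348, 0.209, 0.004], [0.341, 0.458, 0.004]] [0.51507474 0.34306915 0.004     ]
```

Call:
jog_arm --plan '[{"offset": [-0.3,-0.2,-0.8],"twist": [0,0,0],"fingers": 1},{"offset": [-0.98,-0.707,-0.8],"twist": [0,0,0],"fingers": 1},{"offset": [-0.98,-0.707,-0.8],"twist": [0,0,0],"fingers": 1},{"offset": [-0.98,-0.707,-0.8],"twist": [0,0,0],"fingers": 1}]'

```text
clock: 2.0
position: [0.3341, 0.4225, 0.3653]
ee_rot: [0.609, 3.081, 0.002]
force: [0.5, -0.9, 0.1]
width: 1.001
gripper_force: 0.0
```

Call:
jog_arm --plan '[{"offset": [-0.98,-0.707,0],"twist": [0,0,0],"fingers": 1},{"offset": [-0.98,-0.707,0],"twist": [0,0,0],"fingers": 1},{"offset": [-0.98,-0.707,0],"twist": [0,0,0],"fingers": 1}]'

```text
clock: 2.38
position: [0.4293, 0.2689, 0.3641]
ee_rot: [0.606, 3.082, 0.001]
force: [1.1, 0.8, -0.4]
width: 0.999
gripper_force: 0.0
```

Call:
jog_arm --plan '[{"offset": [-0.98,-0.707,0],"twist": [0,0,0],"fingers": 1},{"offset": [-0.98,-0.707,0],"twist": [0,0,0],"fingers": 1},{"offset": [-0.98,-0.707,0],"twist": [0,0,0],"fingers": 1},{"offset": [-0.98,-0.707,0],"twist": [0,0,0],"fingers": 1}]'

```text
clock: 2.88
position: [0.526, 0.1121, 0.3639]
ee_rot: [0.618, 3.079, -0.003]
force: [-1.0, 0.9, -0.1]
width: 1.001
gripper_force: 0.0
```

```bash
cat >> h.py <<'E'
def go(P,heading=None):
    s=observe(); M=R.from_rotvec(s['ee_rot']).as_matrix(); h=np.degrees(np.arctan2(M[1,1],M[0,1]))
    print('offset',((M.T@(np.array(P)-s['position']))/.15).round(3),'head',h.round(2), 't',s['clock'],
      '' if heading is None else 'twz %.4f'%(-(((heading-h+90)%180)-90)/360))
E
python3 - <<'E'
from h import *
save('wrist','w1.png')
print(calibration('wrist')['position'])
for t,z in [('lamp_knob',.276),('lamp_hinge',.245),('bar_handle',.088),('bracket_left',.05),('bracket_right',.05),('flat_file_1_handle',.041),('rack',0)]:
    for l in lm(t,'wrist'): print(t,l,atz('wrist',l[0],l[1],z).round(4))
go([.619,-.036,.364])
E
```

```text
[0.45493474 0.14420178 0.50487867]
bar_handle (249.9, 264.1, 0.81) [ 0.6188 -0.0326  0.088 ]
bracket_left (319.9, 201.3, 0.81) [0.5773 0.0981 0.05  ]
bracket_left (183.2, 220.3, 0.62) [ 0.5255 -0.1129  0.05  ]
bracket_right (181.4, 270.2, 0.7) [ 0.6016 -0.1589  0.05  ]
flat_file_1_handle (222.2, 196.9, 0.98) [ 0.5158 -0.0426  0.041 ]
flat_file_1_handle (184.0, 220.1, 0.5) [ 0.5273 -0.1171  0.041 ]
rack (243.4, 215.2, 0.64) [ 0.5647 -0.0406  0.    ]
offset [-0.975 -0.715 -0.002] head 67.89 t 3.275
```

View pics/w1.png

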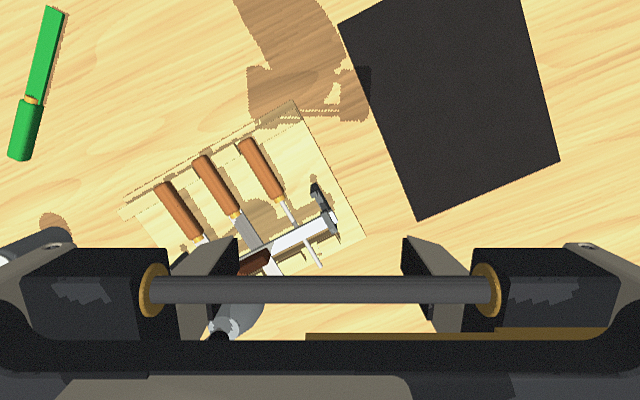

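The wrist view shows the rack with its files around (165–265, 145–240), the mat at upper right, and the lamp knob partly hidden at (220,335). All three cameras agree on the poses to about 1 cm, so I'm going for the knob.

Call:
jog_arm --plan '[{"offset": [-0.975,-0.715,0],"twist": [0,0,0],"fingers": 1},{"offset": [-0.975,-0.715,0],"twist": [0,0,0],"fingers": 1},{"offset": [-0.975,-0.715,0],"twist": [0,0,0],"fingers": 1},{"offset": [-0.975,-0.715,0],"twist": [0,0,0],"fingers": 1},{"offset": [-0.975,-0.715,0.3],"twist": [0,0,0],"fingers": 1},{"offset": [-0.975,-0.715,0.57],"twist": [0,0,0],"fingers": 1},{"offset": [-0.975,-0.715,0.57],"twist": [0,0,0],"fingers": -1},{"offset": [-0.975,-0.715,0.57],"twist": [0,0,0],"fingers": -1},{"offset": [-0.975,-0.715,0.57],"twist": [0,0,0],"fingers": -1},{"offset": [-0.975,-0.715,0.57],"twist": [0,0,0],"fingers": -1},{"offset": [-0.975,-0.715,0.57],"twist": [0,0,0],"fingers": -1},{"offset": [-0.975,-0.715,0.57],"twist": [0,0,0],"fingers": -1}]' --newtons 8

```text
clock: 4.78
position: [0.6191, -0.0373, 0.2784]
ee_rot: [0.606, 3.082, 0.0]
force: [0.2, 0.0, 1.6]
width: 0.395
gripper_force: 0.0
```

Call:
jog_arm --plan '[{"offset": [0,0,0],"twist": [0,0,0],"fingers": -1},{"offset": [0,0,0],"twist": [0,0,0],"fingers": -1},{"offset": [0,0,0],"twist": [0,0,0],"fingers": -1},{"offset": [0,0,0],"twist": [0,0,0],"fingers": -1}]'

```text
clock: 5.28
position: [0.619, -0.0363, 0.2782]
ee_rot: [-0.604, -3.082, -0.002]
force: [-1.7, 4.9, 0.5]
width: 0.214
gripper_force: 8.0
```

Gripped at 20 mm, which matches the knob. Swinging it along its arc.

Call:
jog_arm --plan '[{"offset": [0.12,-0.13,0],"twist": [0,0,0],"fingers": -1},{"offset": [0.227,-0.27,0],"twist": [0,0,0],"fingers": -1},{"offset": [0.313,-0.43,0],"twist": [0,0,0],"fingers": -1},{"offset": [0.384,-0.6,0],"twist": [0,0,0],"fingers": -1},{"offset": [0.427,-0.778,0],"twist": [0,0,0],"fingers": -1},{"offset": [0.449,-0.96,0],"twist": [0,0,0],"fingers": -1}]'

```text
clock: 6.02
position: [0.5016, -0.1461, 0.2782]
ee_rot: [0.605, 3.082, -0.0]
force: [3.3, -0.6, -2.4]
width: 0.216
gripper_force: 8.0
```

Call:
jog_arm --plan '[{"offset": [0.0,-0.18,0],"twist": [0,0,0],"fingers": -1},{"offset": [-0.03,-0.364,0],"twist": [0,0,0],"fingers": -1},{"offset": [-0.072,-0.515,0],"twist": [0,0,0],"fingers": -1},{"offset": [-0.131,-0.664,0],"twist": [0,0,0],"fingers": -1},{"offset": [-0.2,-0.79,0],"twist": [0,0,0],"fingers": -1},{"offset": [-0.283,-0.914,0],"twist": [0,0,0],"fingers": -1},{"offset": [-0.283,-0.914,0],"twist": [0,0,0],"fingers": -1},{"offset": [-0.283,-0.914,0],"twist": [0,0,0],"fingers": 0},{"offset": [-0.283,-0.914,0],"twist": [0,0,0],"fingers": 0},{"offset": [-0.283,-0.914,0],"twist": [0,0,0],"fingers": 0},{"offset": [-0.283,-0.914,0],"twist": [0,0,0],"fingers": 0}]'

```text
clock: 7.4
position: [0.4897, -0.2878, 0.2782]
ee_rot: [-0.605, -3.083, -0.0]
force: [0.5, -0.3, -0.6]
width: 0.495
gripper_force: 0.0
```

Call:
jog_arm --plan '[{"offset": [0,0,-0.4],"twist": [0,0,0],"fingers": 0.5},{"offset": [0,0,-0.8],"twist": [0,0,0],"fingers": 0.5},{"offset": [-0.1,0.4,-0.8],"twist": [0,0,0.029],"fingers": 0.5},{"offset": [-0.2,0.7,-0.8],"twist": [0,0,0.057],"fingers": 0.5},{"offset": [-0.28,1,-0.8],"twist": [0,0,0.086],"fingers": 0.5},{"offset": [-0.28,1,-0.8],"twist": [0,0,0.115],"fingers": 1},{"offset": [-0.28,1,-0.8],"twist": [0,0,0.143],"fingers": 1},{"offset": [-0.28,1,-0.8],"twist": [0,0,0.1725],"fingers": 1},{"offset": [-0.28,1,-0.8],"twist": [0,0,0.1725],"fingers": 1}]'

```text
clock: 8.52
position: [0.5854, -0.1648, 0.3981]
ee_rot: [-2.107, -2.33, 0.0]
force: [-0.1, 0.7, -0.1]
width: 0.998
gripper_force: 0.0
```

Call:
jog_arm --plan '[{"offset": [0.3,0,0],"twist": [0,0,0],"fingers": 1},{"offset": [0.3,0,0],"twist": [0,0,0],"fingers": 1},{"offset": [0.3,0,0],"twist": [0,0,0],"fingers": 1}]'

```text
clock: 8.9
position: [0.5808, -0.1207, 0.3984]
ee_rot: [2.105, 2.332, -0.0]
force: [-0.8, -1.1, -0.0]
width: 1.001
gripper_force: 0.0
```

Run:
```python
from h import *
s=observe();print(s['position'],s['clock'])
save('wrist','w2.png')
for t,z in [('bar_handle',.088),('bracket_left',.05),('bracket_right',.05),('flat_file_1_handle',.041),('round_file_handle',.041),('rack',0)]:
    for l in lm(t,'wrist'): print(t,l,atz('wrist',l[0],l[1],z).round(4))
get_image('top')
print(calibration('top')['position'])
for l in lm('lamp_knob','top'): print(l,atz('top',*l[:2],.276))
```

```text
[ 0.58079738 -0.120657    0.39837869] 8.9
bar_handle (353.2, 114.8, 0.86) [ 0.6221 -0.0455  0.088 ]
bar_handle (285.2, 156.1, 0.62) [ 0.5303 -0.1134  0.088 ]
bar_handle (281.1, 108.9, 0.29) [ 0.5201 -0.0477  0.088 ]
bracket_left (329.6, 12.8, 0.59) [0.5752 0.0881 0.05  ]
bracket_right (329.5, 193.6, 0.76) [ 0.6036 -0.1734  0.05  ]
bracket_right (283.8, 108.0, 0.75) [ 0.5196 -0.046   0.05  ]
flat_file_1_handle (281.1, 113.4, 0.62) [ 0.515  -0.0543  0.041 ]
flat_file_1_handle (287.3, 156.0, 0.53) [ 0.5292 -0.1196  0.041 ]
flat_file_1_handle (214.6, 345.1, 0.16) [ 0.4129 -0.5038  0.041 ]
round_file_handle (284.9, 54.5, 0.67) [0.5152 0.0302 0.041 ]
round_file_handle (213.3, 347.3, 0.42) [ 0.4105 -0.5091  0.041 ]
rack (315.4, 111.2, 0.92) [ 0.5674 -0.0453  0.    ]
rack (213.4, 344.9, 0.35) [ 0.3973 -0.5408  0.    ]
[ 0.34616396 -0.07448284  1.46807009]
```

View pics/w2.png

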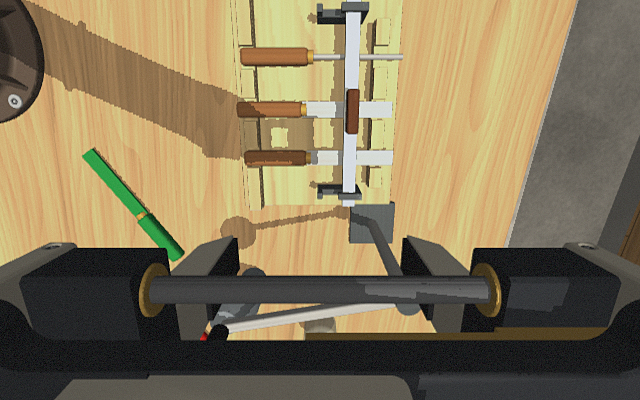

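Run:
```python
from h import *
im=get_image('wrist').astype(int)
r,g,b=im[70:150,335:370].transpose(2,0,1)
m=((r+g+b)<330)&(r>b+15)
n,l,st,ce=cv2.connectedComponentsWithStats(m.astype(np.uint8))
k=1+np.argmax(st[1:,4]);x,y,w,h,a=st[k];print(x+335,y+70,w,h,a)
cols=(l==k)[:, :];
u1=335+x+w-.5;v=70+y+h/2-.5;u0=335+x-.5
print(atz('wrist',u1,v,.105),atz('wrist',u0,v,.105),atz('wrist',u0,v,.071))
print(atz('wrist',353,70+y-.5,.105),atz('wrist',353,70+y+h-.5,.105))
# bar right end / left end edges rows for yaw
for row in (40,80,165):
    L=im[row,335:375].sum(1); print(row,L.tolist())
go([.62,-.042,.398],5.9)
```

```text
346 89 14 45 526
[ 0.62825712 -0.03864039  0.105     ] [ 0.60934703 -0.0405378   0.105     ] [ 0.6121092  -0.04020746  0.071     ]
[ 0.61573116 -0.01104697  0.105     ] [ 0.62337552 -0.06915255  0.105     ]
40 [361, 382, 392, 374, 369, 372, 372, 374, 393, 245, 643, 666, 662, 656, 663, 659, 656, 654, 653, 661, 658, 659, 662, 678, 568, 569, 558, 551, 566, 566, 595, 382, 357, 374, 384, 394, 242, 181, 240, 128]
80 [376, 388, 389, 381, 358, 361, 368, 384, 382, 233, 688, 671, 661, 654, 658, 660, 656, 656, 660, 663, 658, 662, 684, 419, 536, 554, 556, 565, 580, 369, 345, 363, 370, 376, 328, 188, 186, 158, 242, 626]
165 [472, 474, 473, 353, 356, 346, 366, 217, 684, 674, 656, 652, 660, 661, 662, 660, 655, 657, 655, 666, 670, 575, 570, 565, 580, 583, 476, 469, 464, 467, 473, 438, 381, 379, 501, 503, 486, 554, 567, 568]
offset [0.496 0.311 0.001] head 5.67 t 9.4 twz -0.0006
```

The wrist view shows the bar handle at (353,111) and the lamp now well clear of the rack. The handle measures 59 mm long and about 16 mm thick, centred at (0.620, -0.040). Going down on it.

Call:
jog_arm --plan '[{"offset": [0.51,0.311,0],"twist": [0,0,0],"fingers": 0.5},{"offset": [0.51,0.311,0.2],"twist": [0,0,0],"fingers": 0},{"offset": [0.51,0.311,0.6],"twist": [0,0,0],"fingers": 0},{"offset": [0.51,0.311,1],"twist": [0,0,0],"fingers": 0},{"offset": [0.51,0.311,1],"twist": [0,0,0],"fingers": 0}]'

```text
clock: 10.02
position: [0.6171, -0.0389, 0.2445]
ee_rot: [-2.104, -2.324, 0.009]
force: [0.4, 0.0, 1.3]
width: 0.521
gripper_force: 0.0
```

Call:
jog_arm --plan '[{"offset": [0,0,0.35],"twist": [0,0,0],"fingers": 0},{"offset": [0,0,0.7],"twist": [0,0,0],"fingers": 0},{"offset": [0,0,0.9],"twist": [0,0,0],"fingers": 0},{"offset": [0,0,1],"twist": [0,0,0],"fingers": 0},{"offset": [0,0,1],"twist": [0,0,0],"fingers": 0}]'

```text
clock: 10.65
position: [0.6208, -0.0398, 0.0994]
ee_rot: [2.108, 2.328, 0.001]
force: [0.3, 0.0, 0.5]
width: 0.498
gripper_force: 0.0
```

Call:
jog_arm --plan '[{"offset": [0,0,0.02],"twist": [0,0,0],"fingers": -0.3},{"offset": [0,0,0.02],"twist": [0,0,0],"fingers": -1},{"offset": [0,0,0.02],"twist": [0,0,0],"fingers": -1},{"offset": [0,0,0.02],"twist": [0,0,0],"fingers": -1},{"offset": [0,0,0.02],"twist": [0,0,0],"fingers": -1},{"offset": [0,0,0.02],"twist": [0,0,0],"fingers": -1}]' --newtons 10

```text
clock: 11.4
position: [0.6197, -0.0396, 0.0954]
ee_rot: [-2.109, -2.329, -0.0]
force: [-1.8, 0.1, 3.8]
width: 0.17
gripper_force: 10.0
```

Call:
jog_arm --plan '[{"offset": [0,0,0],"twist": [0,0,0],"fingers": -1},{"offset": [0,0,0.015],"twist": [0,0,0],"fingers": -1},{"offset": [0,0,0.03],"twist": [0,0,0],"fingers": -1},{"offset": [0,0,0.047],"twist": [0,0,0],"fingers": -1},{"offset": [0,0,0.047],"twist": [0,0,0],"fingers": -1},{"offset": [0,0,0.047],"twist": [0,0,0],"fingers": -1}]' --newtons 35

```text
clock: 12.15
position: [0.6197, -0.0396, 0.0884]
ee_rot: [-2.109, -2.329, -0.0]
force: [-3.4, -0.3, 7.8]
width: 0.171
gripper_force: 35.0
```

Call:
jog_arm --plan '[{"offset": [0,-0.02,0.047],"twist": [0,0,0],"fingers": -1},{"offset": [0,-0.02,0],"twist": [0,0,0],"fingers": -1}]'

```text
clock: 12.4
position: [0.6193, -0.0401, 0.0897]
ee_rot: [2.106, 2.326, 0.005]
force: [3.2, -0.7, 5.8]
width: 0.174
gripper_force: 35.0
```

My first row added an extra 7 mm of press by mistake, because offsets restart with each call. It lasted one row and the force is low again. Drawing the bar at the correct depth now.

Call:
jog_arm --plan '[{"offset": [0,0,0],"twist": [0,0,0],"fingers": -1},{"offset": [0,-0.02,0],"twist": [0,0,0],"fingers": -1},{"offset": [0,-0.045,0],"twist": [0,0,0],"fingers": -1},{"offset": [0,-0.07,0],"twist": [0,0,0],"fingers": -1},{"offset": [0,-0.07,0],"twist": [0,0,0],"fingers": -1}]'

```text
clock: 13.02
position: [0.6156, -0.0403, 0.0909]
ee_rot: [2.097, 2.32, 0.018]
force: [22.9, 1.6, -4.8]
width: 0.175
gripper_force: 35.0
```

Lateral force is 23 N, so the bar is held by the teeth. The over-press slid the fingers down the handle, which means the bar itself is now pressed less than 5 mm. I'll back off, press deeper, and read the force.

Call:
jog_arm --plan '[{"offset": [0,0.05,0],"twist": [0,0,0],"fingers": -1},{"offset": [0,0.09,0],"twist": [0,0,0],"fingers": -1},{"offset": [0,0.09,0],"twist": [0,0,0],"fingers": -1},{"offset": [0,0.09,0],"twist": [0,0,0],"fingers": -1}]'

```text
clock: 13.52
position: [0.6196, -0.0399, 0.0883]
ee_rot: [-2.109, -2.329, 0.0]
force: [-2.8, -0.7, 5.1]
width: 0.173
gripper_force: 35.0
```

Call:
jog_arm --plan '[{"offset": [0,0,0.01],"twist": [0,0,0],"fingers": -1},{"offset": [0,0,0.02],"twist": [0,0,0],"fingers": -1},{"offset": [0,0,0.033],"twist": [0,0,0],"fingers": -1},{"offset": [0,0,0.033],"twist": [0,0,0],"fingers": -1},{"offset": [0,0,0.033],"twist": [0,0,0],"fingers": -1}]'

```text
clock: 14.15
position: [0.6197, -0.0399, 0.0841]
ee_rot: [-2.109, -2.329, -0.001]
force: [-5.8, 0.0, 14.4]
width: 0.173
gripper_force: 35.0
```

The bar just touches bottom. Ease up about 1.5 mm and draw.

Call:
jog_arm --plan '[{"offset": [0,0,-0.01],"twist": [0,0,0],"fingers": -1},{"offset": [0,-0.015,-0.01],"twist": [0,0,0],"fingers": -1},{"offset": [0,-0.035,-0.01],"twist": [0,0,0],"fingers": -1},{"offset": [0,-0.055,-0.01],"twist": [0,0,0],"fingers": -1},{"offset": [0,-0.055,-0.01],"twist": [0,0,0],"fingers": -1}]'

```text
clock: 14.78
position: [0.6144, -0.0405, 0.0862]
ee_rot: [2.106, 2.325, 0.006]
force: [3.5, -0.1, 6.8]
width: 0.174
gripper_force: 35.0
```

Call:
jog_arm --plan '[{"offset": [0,-0.02,0.004],"twist": [0,0,0],"fingers": -1},{"offset": [0,-0.04,0.004],"twist": [0,0,0],"fingers": -1},{"offset": [0,-0.06,0.004],"twist": [0,0,0],"fingers": -1},{"offset": [0,-0.06,0.004],"twist": [0,0,0],"fingers": -1}]'

```text
clock: 15.28
position: [0.6056, -0.0414, 0.0857]
ee_rot: [2.105, 2.325, 0.006]
force: [3.7, 0.4, 8.3]
width: 0.174
gripper_force: 35.0
```

Moving freely, 14 mm so far. Continuing to the stop.

Call:
jog_arm --plan '[{"offset": [0,-0.03,0],"twist": [0,0,0],"fingers": -1},{"offset": [0,-0.055,0],"twist": [0,0,0],"fingers": -1},{"offset": [0,-0.08,0],"twist": [0,0,0],"fingers": -1},{"offset": [0,-0.105,0],"twist": [0,0,0],"fingers": -1},{"offset": [0,-0.105,0],"twist": [0,0,0],"fingers": -1}]'

```text
clock: 15.9
position: [0.5867, -0.043, 0.0842]
ee_rot: [2.109, 2.329, -0.0]
force: [0.8, -0.3, 2.8]
width: 0.178
gripper_force: 35.0
```

Call:
jog_arm --plan '[{"offset": [0,0,-0.03],"twist": [0,0,0],"fingers": -1},{"offset": [0,0,-0.07],"twist": [0,0,0],"fingers": -1},{"offset": [0,0,-0.12],"twist": [0,0,0],"fingers": -1},{"offset": [0,0,-0.12],"twist": [0,0,0],"fingers": -1}]'

```text
clock: 16.4
position: [0.5868, -0.043, 0.1027]
ee_rot: [-2.109, -2.328, -0.0]
force: [1.0, -0.1, -0.9]
width: 0.17
gripper_force: 35.0
```

The bar is out with no resistance. Carrying it over the mat and turning it along the mat's length.

Call:
jog_arm --plan '[{"offset": [0,0,-0.3],"twist": [0,0,0],"fingers": -1},{"offset": [0,0,-0.6],"twist": [0,0,0],"fingers": -1},{"offset": [0.3,0,-0.75],"twist": [0,0,0],"fingers": -1},{"offset": [0.65,-0.03,-0.75],"twist": [0,0,0],"fingers": -1},{"offset": [1,-0.07,-0.75],"twist": [0,0,0],"fingers": -1}]'

```text
clock: 17.02
position: [0.5605, 0.1064, 0.2147]
ee_rot: [-2.109, -2.327, 0.001]
force: [1.3, -0.1, -2.6]
width: 0.171
gripper_force: 34.9
```

Call:
jog_arm --plan '[{"offset": [0.33,-0.02,0],"twist": [0,0,0],"fingers": -1},{"offset": [0.66,-0.05,0],"twist": [0,0,0],"fingers": -1},{"offset": [1,-0.07,0],"twist": [0,0,0],"fingers": -1}]'

```text
clock: 17.4
position: [0.535, 0.2544, 0.2143]
ee_rot: [-2.109, -2.327, 0.003]
force: [0.5, 0.6, -2.6]
width: 0.173
gripper_force: 34.9
```

Call:
jog_arm --plan '[{"offset": [0.33,-0.02,0],"twist": [0,0,-0.02],"fingers": -1},{"offset": [0.66,-0.05,0],"twist": [0,0,-0.048],"fingers": -1},{"offset": [1,-0.06,0],"twist": [0,0,-0.076],"fingers": -1},{"offset": [1,-0.06,0],"twist": [0,0,-0.104],"fingers": -1},{"offset": [1,-0.06,0],"twist": [0,0,-0.132],"fingers": -1},{"offset": [1,-0.06,0],"twist": [0,0,-0.16],"fingers": -1},{"offset": [1,-0.06,0],"twist": [0,0,-0.188],"fingers": -1},{"offset": [1,-0.06,0],"twist": [0,0,-0.216],"fingers": -1},{"offset": [1,-0.06,0],"twist": [0,0,-0.2417],"fingers": -1},{"offset": [1,-0.06,0],"twist": [0,0,-0.2417],"fingers": -1}]'

```text
clock: 18.65
position: [0.5122, 0.401, 0.2141]
ee_rot: [0.071, -3.139, 0.002]
force: [1.3, 0.2, -2.2]
width: 0.17
gripper_force: 34.9
```

Run:
```python
from h import *
go([.512,.416,.1],92.7); print(observe()['position'])
get_image('top')
for t in('mat','flat_file_1_handle','round_file_handle','lamp_knob'): print(t,[(l,atz('top',*l[:2],0 if t=='mat' else .041).round(3).tolist()) for l in lm(t,'top')])
save('side','s2.png',(240,80,480,280),2.5)
```

```text
offset [-0.005  0.101  0.761] head 92.59 t 18.65 twz -0.0003
[0.51216505 0.40096828 0.21413579]
mat [((210.4, 190.1, 0.74), [0.511, 0.34, 0.0])]
flat_file_1_handle [((315.1, 187.7, 0.95), [0.515, -0.055, 0.041]), ((209.9, 266.1, 0.67), [0.232, 0.323, 0.041])]
round_file_handle [((290.2, 188.7, 0.56), [0.511, 0.036, 0.041]), ((344.3, 162.8, 0.23), [0.607, -0.163, 0.041])]
lamp_knob [((390.8, 183.2, 0.8), [0.531, -0.333, 0.041])]
```

View pics/s2.png

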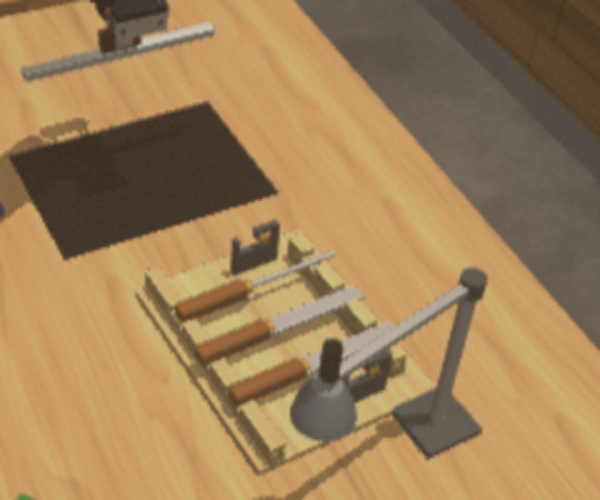

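The side view shows the bar held level above the mat at crop (120,50), all three files still in the rack, and the lamp clear. Lowering.

Call:
jog_arm --plan '[{"offset": [0,0.1,0.3],"twist": [0,0,0],"fingers": -1},{"offset": [0,0.1,0.65],"twist": [0,0,0],"fingers": -1},{"offset": [0,0.1,0.9],"twist": [0,0,0],"fingers": -1},{"offset": [0,0.1,1],"twist": [0,0,0],"fingers": -1},{"offset": [0,0.1,1],"twist": [0,0,0],"fingers": -1}]'

```text
clock: 19.58
position: [0.5118, 0.4168, 0.0644]
ee_rot: [0.073, -3.14, 0.001]
force: [-0.2, -0.1, -0.8]
width: 0.171
gripper_force: 34.9
```

Call:
jog_arm --plan '[{"offset": [0,0,0.06],"twist": [0,0,0],"fingers": -1},{"offset": [0,0,0.12],"twist": [0,0,0],"fingers": -1},{"offset": [0,0,0.15],"twist": [0,0,0],"fingers": -1},{"offset": [0,0,0.17],"twist": [0,0,0],"fingers": -1},{"offset": [0,0,0.17],"twist": [0,0,0],"fingers": -1},{"offset": [0,0,0.17],"twist": [0,0,0],"fingers": -1}]'

```text
clock: 20.32
position: [0.5119, 0.417, 0.0393]
ee_rot: [-0.074, 3.141, 0.0]
force: [-0.2, -0.5, -2.3]
width: 0.17
gripper_force: 35.0
```

Call:
jog_arm --plan '[{"offset": [0,0,0.01],"twist": [0,0,0],"fingers": -1},{"offset": [0,0,0.02],"twist": [0,0,0],"fingers": -1},{"offset": [0,0,0.02],"twist": [0,0,0],"fingers": -1},{"offset": [0,0,0.02],"twist": [0,0,0],"fingers": -1}]'

```text
clock: 20.82
position: [0.5121, 0.4171, 0.0384]
ee_rot: [-0.074, 3.14, 0.002]
force: [-6.7, -4.1, 18.4]
width: 0.171
gripper_force: 35.0
```

On the mat. Release and rise.

Call:
jog_arm --plan '[{"offset": [0,0,-0.013],"twist": [0,0,0],"fingers": -1},{"offset": [0,0,-0.013],"twist": [0,0,0],"fingers": -0.4},{"offset": [0,0,-0.013],"twist": [0,0,0],"fingers": -0.2},{"offset": [0,0,-0.013],"twist": [0,0,0],"fingers": -0.2},{"offset": [0,0,-0.013],"twist": [0,0,0],"fingers": -0.2},{"offset": [0,0,-0.2],"twist": [0,0,0],"fingers": -0.2},{"offset": [0,0,-0.6],"twist": [0,0,0],"fingers": 0},{"offset": [0,0,-1],"twist": [0,0,0],"fingers": 0}]'

```text
clock: 21.82
position: [0.5116, 0.4166, 0.1874]
ee_rot: [0.074, -3.14, 0.001]
force: [0.9, 1.4, 0.8]
width: 0.499
gripper_force: 0.0
```

Run:
```python
from h import *
from fit import W
get_image('side');print('bar',[(l,atz('side',*l[:2],.033).round(3).tolist()) for l in lm('bar_handle','side')])
for p in ([.569,-.044,.105],):
    for P in [(-35,0,41),(-35,-75,41),(-50,0,41),(-50,-75,41)]: print(P,W(p,P).round(4))
go([.51,-.05,.3],95.9); print(observe()['position'])
```

```text
bar [((288.9, 133.0, 0.74), [0.513, 0.408, 0.033])]
(-35, 0, 41) [ 0.5342 -0.0477  0.041 ]
(-35, -75, 41) [ 0.5421 -0.1223  0.041 ]
(-50, 0, 41) [ 0.5193 -0.0492  0.041 ]
(-50, -75, 41) [ 0.5271 -0.1238  0.041 ]
offset [ 0.172 -3.117 -0.734] head 92.67 t 21.925 twz -0.0090
[0.51503843 0.41916447 0.19368569]
```

The bar is on the mat with its handle at (0.513, 0.41). Moving back to the rack for the middle file.

Call:
jog_arm --plan '[{"offset": [0,-0.4,0],"twist": [0,0,-0.009],"fingers": 0.1},{"offset": [0,-0.8,0],"twist": [0,0,-0.009],"fingers": 0.1},{"offset": [0,-1,0],"twist": [0,0,-0.009],"fingers": 0.1}]'

```text
clock: 22.3
position: [0.5193, 0.263, 0.1862]
ee_rot: [-0.157, 3.137, -0.002]
force: [0.6, -0.2, -0.4]
width: 0.547
gripper_force: 0.0
```

Call:
jog_arm --plan '[{"offset": [0,-0.4,0],"twist": [0,0,0],"fingers": 0.1},{"offset": [0,-0.8,0],"twist": [0,0,0],"fingers": 0.1},{"offset": [0,-1,0],"twist": [0,0,0],"fingers": 0.1}]'

```text
clock: 22.68
position: [0.5346, 0.1138, 0.1862]
ee_rot: [-0.156, 3.137, -0.002]
force: [0.1, 0.8, -0.1]
width: 0.551
gripper_force: 0.0
```

Call:
jog_arm --plan '[{"offset": [0,-0.4,0],"twist": [0,0,0],"fingers": 0.1},{"offset": [0,-0.8,0],"twist": [0,0,0],"fingers": 0.1},{"offset": [0,-1,0],"twist": [0,0,0],"fingers": 0.1},{"offset": [0,-1,0],"twist": [0,0,0],"fingers": 0.1},{"offset": [0,-1,0],"twist": [0,0,0],"fingers": 0.1}]'

```text
clock: 23.3
position: [0.5498, -0.0304, 0.1859]
ee_rot: [0.163, -3.137, -0.001]
force: [-0.6, 0.1, -0.1]
width: 0.551
gripper_force: 0.0
```

Run:
```python
from h import *
print(observe()['position'])
save('wrist','w3.png')
for t in ('flat_file_1_handle','round_file_handle'): print(t,[(l,atz('wrist',*l[:2],.041).round(4).tolist()) for l in lm(t,'wrist')])
go([.516,-.049,.042],95.8)
```

```text
[ 0.54979477 -0.03040106  0.18594824]
flat_file_1_handle [((304.3, 156.3, 0.79), [0.516, -0.0479, 0.041])]
round_file_handle [((386.6, 169.1, 0.62), [0.5198, 0.0303, 0.041])]
offset [ 0.238 -0.104  0.96 ] head 96.06 t 23.45 twz 0.0007
```

View pics/w3.png

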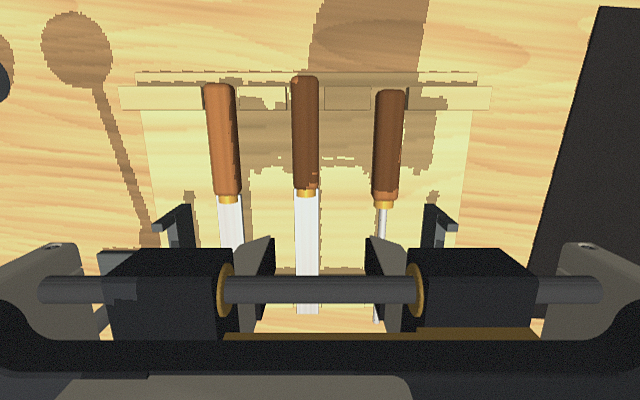

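The wrist view shows the middle broad-bladed file at (305,140), the right flat one at (222,140) and the round one at (387,150). The middle handle point is at (0.516, -0.048), as expected. Gripping it.

Call:
jog_arm --plan '[{"offset": [0.238,-0.1,0],"twist": [0,0,0],"fingers": 0.1},{"offset": [0.238,-0.1,0.1],"twist": [0,0,0],"fingers": 0.1},{"offset": [0.238,-0.1,0.4],"twist": [0,0,0],"fingers": 0.1},{"offset": [0.238,-0.1,0.7],"twist": [0,0,0],"fingers": 0.1},{"offset": [0.238,-0.1,0.9],"twist": [0,0,0],"fingers": 0.1},{"offset": [0.238,-0.1,0.96],"twist": [0,0,0],"fingers": 0.1},{"offset": [0.238,-0.1,0.96],"twist": [0,0,0],"fingers": -1},{"offset": [0.238,-0.1,0.96],"twist": [0,0,0],"fingers": -1},{"offset": [0.238,-0.1,0.96],"twist": [0,0,0],"fingers": -1},{"offset": [0.238,-0.1,0.96],"twist": [0,0,0],"fingers": -1},{"offset": [0.238,-0.1,0.96],"twist": [0,0,0],"fingers": -1}]' --newtons 30

```text
clock: 24.82
position: [0.5167, -0.0498, 0.0432]
ee_rot: [-0.163, 3.135, 0.0]
force: [-1.0, 0.3, 7.7]
width: 0.257
gripper_force: 29.9
```

Good grip, but the fingertips stand 4 mm below the handle's underside, so the file would drop that far on the mat. Regripping 7 mm higher and then lifting.

Call:
jog_arm --plan '[{"offset": [0,0,0],"twist": [0,0,0],"fingers": -0.2},{"offset": [0,0,0],"twist": [0,0,0],"fingers": -0.2},{"offset": [0,0,-0.05],"twist": [0,0,0],"fingers": -0.2},{"offset": [0,0,-0.05],"twist": [0,0,0],"fingers": -0.2},{"offset": [0,0,-0.05],"twist": [0,0,0],"fingers": -1},{"offset": [0,0,-0.05],"twist": [0,0,0],"fingers": -1},{"offset": [0,0,-0.05],"twist": [0,0,0],"fingers": -1},{"offset": [0,0,-0.05],"twist": [0,0,0],"fingers": -1},{"offset": [0,0,-0.05],"twist": [0,0,0],"fingers": -1},{"offset": [0,0,-0.1],"twist": [0,0,0],"fingers": -1},{"offset": [0,0,-0.2],"twist": [0,0,0],"fingers": -1},{"offset": [0,0,-0.5],"twist": [0,0,0],"fingers": -1},{"offset": [0,0,-0.8],"twist": [0,0,0],"fingers": -1}]' --newtons 40

```text
clock: 26.45
position: [0.5156, -0.0501, 0.1641]
ee_rot: [0.162, -3.137, 0.0]
force: [0.2, 0.0, -1.8]
width: 0.256
gripper_force: 39.9
```

Call:
jog_arm --plan '[{"offset": [0,0.35,0],"twist": [0,0,0],"fingers": -1},{"offset": [0,0.7,0],"twist": [0,0,0],"fingers": -1},{"offset": [0,1,0],"twist": [0,0,0],"fingers": -1}]'

```text
clock: 26.82
position: [0.5002, 0.1012, 0.1634]
ee_rot: [-0.163, 3.136, 0.001]
force: [0.4, -0.3, -1.0]
width: 0.258
gripper_force: 39.9
```

Call:
jog_arm --plan '[{"offset": [0,0.35,0],"twist": [0,0,0],"fingers": -1},{"offset": [0,0.7,0],"twist": [0,0,0],"fingers": -1},{"offset": [0,1,0],"twist": [0,0,0],"fingers": -1}]'

```text
clock: 27.2
position: [0.4845, 0.2506, 0.1633]
ee_rot: [-0.164, 3.136, 0.001]
force: [1.2, 0.0, -1.6]
width: 0.258
gripper_force: 39.9
```

Call:
jog_arm --plan '[{"offset": [0.03,0.35,0],"twist": [0,0,0.009],"fingers": -1},{"offset": [0.07,0.642,0],"twist": [0,0,0.009],"fingers": -1},{"offset": [0.07,0.642,0.2],"twist": [0,0,0.009],"fingers": -1},{"offset": [0.07,0.642,0.5],"twist": [0,0,0.009],"fingers": -1},{"offset": [0.07,0.642,0.75],"twist": [0,0,0.009],"fingers": -1},{"offset": [0.07,0.642,0.8],"twist": [0,0,0.009],"fingers": -1},{"offset": [0.07,0.642,0.8],"twist": [0,0,0.009],"fingers": -1}]'

```text
clock: 28.08
position: [0.4649, 0.3434, 0.0431]
ee_rot: [-0.073, 3.14, 0.0]
force: [-0.2, 0.1, -1.5]
width: 0.256
gripper_force: 39.9
```

Call:
jog_arm --plan '[{"offset": [0,0,0.06],"twist": [0,0,0],"fingers": -1},{"offset": [0,0,0.1],"twist": [0,0,0],"fingers": -1},{"offset": [0,0,0.115],"twist": [0,0,0],"fingers": -1},{"offset": [0,0,0.125],"twist": [0,0,0],"fingers": -1},{"offset": [0,0,0.125],"twist": [0,0,0],"fingers": -1}]'

```text
clock: 28.7
position: [0.4646, 0.3432, 0.0236]
ee_rot: [-0.074, 3.141, 0.0]
force: [-0.9, 0.6, -0.1]
width: 0.259
gripper_force: 39.9
```

Call:
jog_arm --plan '[{"offset": [0,0,0.007],"twist": [0,0,0],"fingers": -1},{"offset": [0,0,0.007],"twist": [0,0,0],"fingers": -0.4},{"offset": [0,0,0.007],"twist": [0,0,0],"fingers": -0.1},{"offset": [0,0,0.007],"twist": [0,0,0],"fingers": -0.1},{"offset": [0,0,0.007],"twist": [0,0,0],"fingers": -0.1},{"offset": [0,0,-0.2],"twist": [0,0,0],"fingers": -0.1},{"offset": [0,0,-0.6],"twist": [0,0,0],"fingers": 0.1},{"offset": [0,0,-1],"twist": [0,0,0],"fingers": 0.1},{"offset": [0,0,-1],"twist": [0,0,0],"fingers": 0.1}]'

```text
clock: 29.82
position: [0.4669, 0.3449, 0.1784]
ee_rot: [-0.073, 3.134, 0.009]
force: [-0.7, -0.3, -0.3]
width: 0.547
gripper_force: 0.0
```

Run:
```python
from h import *
print(observe()['position'])
get_image('side'); print([(l,atz('side',*l[:2],.015).round(3).tolist()) for l in lm('flat_file_1_handle','side')])
go([.528,-.122,.19],95.8)
```

```text
[0.46693105 0.34490147 0.17836785]
[((221.9, 166.2, 0.94), [0.233, 0.338, 0.015]), ((284.7, 150.1, 0.89), [0.471, 0.339, 0.015])]
offset [-0.277 -3.118 -0.11 ] head 92.7 t 29.925 twz -0.0086
```

The first file lies at (0.471, 0.339). Going back for the right one.

Call:
jog_arm --plan '[{"offset": [-0.1,-0.4,-0.1],"twist": [0,0,-0.0086],"fingers": 0.1},{"offset": [-0.2,-0.8,-0.1],"twist": [0,0,-0.0086],"fingers": 0.1},{"offset": [-0.27,-1,-0.1],"twist": [0,0,-0.0086],"fingers": 0.1}]'

```text
clock: 30.3
position: [0.5119, 0.191, 0.1869]
ee_rot: [0.153, -3.135, 0.004]
force: [0.1, 0.3, -0.3]
width: 0.55
gripper_force: 0.0
```

Call:
jog_arm --plan '[{"offset": [0,-0.4,0],"twist": [0,0,0],"fingers": 0.1},{"offset": [0,-0.8,0],"twist": [0,0,0],"fingers": 0.1},{"offset": [0,-1,0],"twist": [0,0,0],"fingers": 0.1}]'

```text
clock: 30.68
position: [0.526, 0.0419, 0.1867]
ee_rot: [0.152, -3.135, 0.003]
force: [1.3, 1.9, -0.2]
width: 0.555
gripper_force: 0.0
```

Call:
jog_arm --plan '[{"offset": [0,-0.4,0],"twist": [0,0,0],"fingers": 0.1},{"offset": [0,-0.8,0],"twist": [0,0,0],"fingers": 0.1},{"offset": [0,-1,0],"twist": [0,0,0],"fingers": 0.1},{"offset": [0,-1,0],"twist": [0,0,0],"fingers": 0.1},{"offset": [0,-1,0],"twist": [0,0,0],"fingers": 0.1}]'

```text
clock: 31.3
position: [0.5416, -0.1022, 0.1871]
ee_rot: [0.159, -3.135, -0.001]
force: [-0.4, 0.8, 0.6]
width: 0.551
gripper_force: 0.0
```

Run:
```python
from h import *
print(observe()['position'])
get_image('wrist')
for t in ('flat_file_1_handle','round_file_handle'): print(t,[(l,atz('wrist',*l[:2],.041).round(4).tolist()) for l in lm(t,'wrist')])
go([.527,-.122,.05],95.8)
```

```text
[ 0.54156875 -0.10223086  0.18706397]
flat_file_1_handle []
round_file_handle [((456.2, 183.5, 0.64), [0.5192, 0.0279, 0.041])]
offset [ 0.113 -0.125  0.919] head 95.91 t 31.45 twz 0.0003
```

Call:
jog_arm --plan '[{"offset": [0.113,-0.125,0],"twist": [0,0,0],"fingers": 0.1},{"offset": [0.113,-0.125,0.1],"twist": [0,0,0],"fingers": 0.1},{"offset": [0.113,-0.125,0.4],"twist": [0,0,0],"fingers": 0.1},{"offset": [0.113,-0.125,0.7],"twist": [0,0,0],"fingers": 0.1},{"offset": [0.113,-0.125,0.86],"twist": [0,0,0],"fingers": 0.1},{"offset": [0.113,-0.125,0.916],"twist": [0,0,0],"fingers": 0.1},{"offset": [0.113,-0.125,0.916],"twist": [0,0,0],"fingers": -1},{"offset": [0.113,-0.125,0.916],"twist": [0,0,0],"fingers": -1},{"offset": [0.113,-0.125,0.916],"twist": [0,0,0],"fingers": -1},{"offset": [0.113,-0.125,0.916],"twist": [0,0,0],"fingers": -1},{"offset": [0.113,-0.125,0.916],"twist": [0,0,0],"fingers": -1}]' --newtons 40

```text
clock: 32.83
position: [0.528, -0.1236, 0.0519]
ee_rot: [-0.159, 3.136, -0.0]
force: [-1.7, -0.1, 7.0]
width: 0.255
gripper_force: 40.0
```

Call:
jog_arm --plan '[{"offset": [0,0,-0.05],"twist": [0,0,0],"fingers": -1},{"offset": [0,0,-0.2],"twist": [0,0,0],"fingers": -1},{"offset": [0,0,-0.5],"twist": [0,0,0],"fingers": -1},{"offset": [0,0,-0.8],"twist": [0,0,0],"fingers": -1},{"offset": [0,0.35,-0.8],"twist": [0,0,0],"fingers": -1},{"offset": [0,0.7,-0.8],"twist": [0,0,0],"fingers": -1},{"offset": [0,1,-0.8],"twist": [0,0,0],"fingers": -1}]'

```text
clock: 33.7
position: [0.5116, 0.0275, 0.1715]
ee_rot: [-0.159, 3.137, 0.001]
force: [0.7, 0.4, -2.3]
width: 0.255
gripper_force: 39.9
```

Call:
jog_arm --plan '[{"offset": [0,0.35,0],"twist": [0,0,0],"fingers": -1},{"offset": [0,0.7,0],"twist": [0,0,0],"fingers": -1},{"offset": [0,1,0],"twist": [0,0,0],"fingers": -1}]'

```text
clock: 34.08
position: [0.4964, 0.1768, 0.1714]
ee_rot: [-0.16, 3.137, 0.0]
force: [1.3, -0.7, -1.9]
width: 0.256
gripper_force: 39.9
```

Call:
jog_arm --plan '[{"offset": [0.07,0.35,0],"twist": [0,0,0.009],"fingers": -1},{"offset": [0.145,0.64,0],"twist": [0,0,0.009],"fingers": -1},{"offset": [0.145,0.64,0.2],"twist": [0,0,0.009],"fingers": -1},{"offset": [0.145,0.64,0.5],"twist": [0,0,0.009],"fingers": -1},{"offset": [0.145,0.64,0.8],"twist": [0,0,0.009],"fingers": -1},{"offset": [0.145,0.64,0.88],"twist": [0,0,0.009],"fingers": -1},{"offset": [0.145,0.64,0.92],"twist": [0,0,0.009],"fingers": -1},{"offset": [0.145,0.64,0.95],"twist": [0,0,0.009],"fingers": -1},{"offset": [0.145,0.64,0.95],"twist": [0,0,0.009],"fingers": -1}]'

```text
clock: 35.2
position: [0.4663, 0.2685, 0.0293]
ee_rot: [-0.07, 3.14, 0.001]
force: [0.7, -0.2, -2.0]
width: 0.259
gripper_force: 39.9
```

Call:
jog_arm --plan '[{"offset": [0,0,0.012],"twist": [0,0,0],"fingers": -1},{"offset": [0,0,0.022],"twist": [0,0,0],"fingers": -1},{"offset": [0,0,0.03],"twist": [0,0,0],"fingers": -1},{"offset": [0,0,0.03],"twist": [0,0,0],"fingers": -1}]'

```text
clock: 35.7
position: [0.466, 0.2684, 0.0258]
ee_rot: [-0.069, 3.14, 0.002]
force: [-5.5, -3.7, 23.7]
width: 0.259
gripper_force: 39.9
```

Contact. Ease up, release, rise and check.

Call:
jog_arm --plan '[{"offset": [0,0,-0.012],"twist": [0,0,0],"fingers": -1},{"offset": [0,0,-0.012],"twist": [0,0,0],"fingers": -0.4},{"offset": [0,0,-0.012],"twist": [0,0,0],"fingers": -0.1},{"offset": [0,0,-0.012],"twist": [0,0,0],"fingers": -0.1},{"offset": [0,0,-0.012],"twist": [0,0,0],"fingers": -0.1},{"offset": [0,0,-0.2],"twist": [0,0,0],"fingers": -0.1},{"offset": [0,0,-0.6],"twist": [0,0,0],"fingers": -0.1},{"offset": [0,0,-1],"twist": [0,0,0],"fingers": -0.1},{"offset": [0,-0.6,-1],"twist": [0,0,0],"fingers": -0.1},{"offset": [0,-0.9,-1],"twist": [0,0,0],"fingers": -0.1},{"offset": [0,-0.9,-1],"twist": [0,0,0],"fingers": -0.1},{"offset": [0,-0.9,-1],"twist": [0,0,0],"fingers": -0.1}]'

```text
clock: 37.2
position: [0.4718, 0.133, 0.1741]
ee_rot: [-0.067, 3.141, 0.001]
force: [0.1, 1.7, 0.2]
width: 0.45
gripper_force: 0.0
```

Run:
```python
from h import *
save('side','s3.png',(200,80,480,290),2.6)
print('files',[(l,atz('side',*l[:2],.015).round(3).tolist()) for l in lm('flat_file_1_handle','side')])
print('bar',[(l,atz('side',*l[:2],.033).round(3).tolist()) for l in lm('bar_handle','side')])
print('round',[(l,atz('side',*l[:2],.041).round(3).tolist()) for l in lm('round_file_handle','side')])
print('knob',[(l,atz('side',*l[:2],.276).round(3).tolist()) for l in lm('lamp_knob','side')])
print(observe()['position'],observe()['clock'])
```

```text
files [((279.5, 150.7, 0.52), [0.452, 0.343, 0.015])]
bar [((288.0, 132.7, 0.66), [0.51, 0.411, 0.033])]
round [((330.6, 199.0, 0.87), [0.52, 0.022, 0.041])]
knob [((372.6, 222.1, 0.74), [0.49, -0.287, 0.276])]
[0.47163344 0.13483587 0.17380398] 37.45
```

View pics/s3.png

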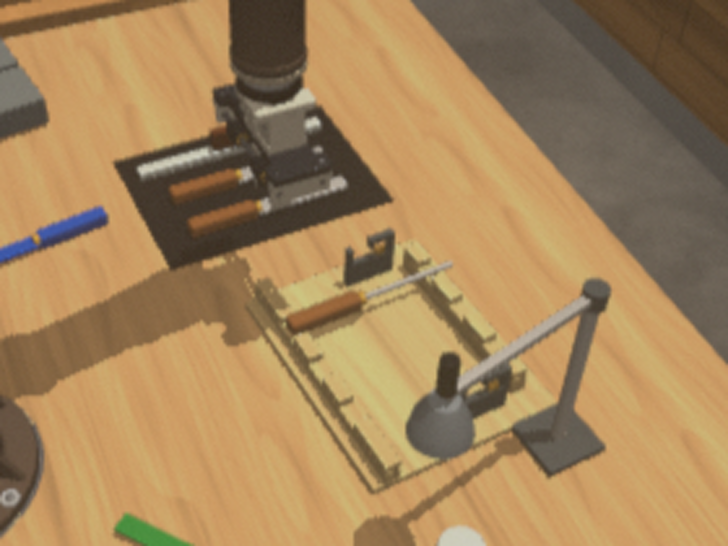

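The picture shows the bar (190,160) and the two flat files (210,185; 225,215) side by side on the mat. The round file is still in its place at (325,310), the lamp is clear, and the gripper touches nothing. Handing in.

```bash
python3 -c "
from cell import *
print(sign_off())"
```

```text
the job is handed in; nothing more can be done
None
```

I handed the job in at about 37 s of the 72 s allowed, and no verdict came back: the lamp is clear, the bar and both flat files lie side by side on the mat, the round file is still in its place, and the one snag was the bar catching on the teeth (about 23 N) on the first draw, after I pressed it too far for a moment.

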